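Seat the cartridge and start the analyser

TASK

Start a test on the bench analyser: with the fingertips, gently push the cartridge along its channel until it is fully home against the reader block, without picking it up. Then lightly press the long bar-shaped start key all the way down and let it come back up. Leave the other keys and the things standing around alone.

Things in the scene. Friction and masses are not known exactly. Their poses are not given: they have to be found in the camera images.
- analyser: White low bench analyser, fixed, 260 mm deep (x) by 300 mm wide (y). Origin: centre of its underside, on the bench; x points to its rear (away from the robot, turned up to 0.3 rad), y to its left, z up. Along its front runs an open-topped channel; behind that a flat key deck 60 mm above the bench, x -60 to 95 mm, then a display hump 95 mm above the bench, x 95 to 130 mm.
- channel_home (a point): Point on the channel floor under the origin of a fully home cartridge: analyser frame x -87.5, y 55, z 45 mm; axes as the analyser's. The channel runs along y, 55 mm wide, with a lip 12 mm high and 15 mm thick in front and the 15 mm step of the key deck behind. A rigid grey reader block (100 mm above the bench) closes its left end, 45 mm to +y of this point; its right end, 205 mm to -y, is open.
- cartridge: White box-shaped cartridge lying loose in the channel, 50 mm (x) by 90 mm (y, along the channel) by 36 mm high, 0.1 to 0.21 kg, 2.5 mm of play to each side. Origin: centre of its underside; axes as the analyser's. It starts 45 to 95 mm short of the reader block; fully home, its left (+y) end touches the block. Its top is 81 mm above the bench. Sliding it takes about 1 to 3 N.
- cartridge_tail (a point): Centre of the cartridge's right-hand end face (-y, away from the reader block), 18 mm above the channel floor, 63 mm above the bench. Pushing it towards +y sends the cartridge home. The channel is empty on this side.
- start_key_base: Flat white bezel of the start key on the key deck, 56 by 26 mm, 2 mm thick; origin: centre of its underside. The four keys stand in one row along the analyser's y, at its x = 0, y = -90, -30, 30 and 90 mm; which key has which place changes.
- start_key_top (a point): The start key: the long bar-shaped key, 50 mm (x) by 20 mm (y), grey plastic, 9 mm thick, standing 12 mm above the deck (top face 72 mm above the bench); this point is the centre of its top face. z up; x and y as the analyser's.
- start_key (a joint): Travel of the start key in metres: 0 is up, 0.006 fully down. Sprung: it starts to move at about 2 N and is fully down at about 5 N, and springs back when let go. It counts as pressed beyond 0.004.
- round_key_a_top (a point): One of two alike round keys, 26 mm across, grey plastic, 9 mm thick, standing 12 mm above the deck (top face 72 mm above the bench); this point is the centre of its top face. z up; x and y as the analyser's.
- round_key_a (a joint): Travel of the first round key in metres: 0 is up, 0.006 fully down. Sprung: it starts to move at about 2 N and is fully down at about 5 N, and springs back when let go. To be left alone.
- round_key_b_top (a point): The other of the two alike round keys, 26 mm across, grey plastic, 9 mm thick, standing 12 mm above the deck (top face 72 mm above the bench); this point is the centre of its top face. z up; x and y as the analyser's.
- round_key_b (a joint): Travel of the second round key in metres: 0 is up, 0.006 fully down. Sprung: it starts to move at about 2 N and is fully down at about 5 N, and springs back when let go. To be left alone.
- square_key_top (a point): The square key, 24 by 24 mm, grey plastic, 9 mm thick, standing 12 mm above the deck (top face 72 mm above the bench); this point is the centre of its top face. z up; x and y as the analyser's.
- square_key (a joint): Travel of the square key in metres: 0 is up, 0.006 fully down. Sprung: it starts to move at about 2 N and is fully down at about 5 N, and springs back when let go. To be left alone.
- vial: Small amber glass vial with a white cap, 20 mm across, 28 mm high, standing loose on the key deck behind the keys (x about 62 mm in the analyser's frame). Origin: centre of its underside. To be left alone.
- jar: Pale specimen jar with a paper label and a white lid, 60 mm across, 70 mm high, loose on the bench to the left of the analyser. Origin: centre of its underside. To be left alone.
- bottle: Amber reagent bottle with a white cap, 48 mm across, 100 mm high, loose on the bench to the right of the analyser. Origin: centre of its underside. To be left alone.
- slide_box: Blue slide box, 85 by 60 by 32 mm high, loose on the bench to the right of the analyser, near its front. Origin: centre of its underside. To be left alone.

How it is judged:
On the way, in this order (a step that is already met when the one before it is completed fails the run):
1. the cartridge is pushed fully home (y of cartridge in the frame of analyser between 0.051 and 0.06 m and x of cartridge in the frame of analyser between -0.0955 and -0.0795 m and z of cartridge in the frame of analyser below 0.049 m and angle between cartridge's own z axis and vertical below 0.08 rad), for 0.2 s.
2. the start key is pressed (beyond 4 mm) with the cartridge home (all of step 1 and value of joint start_key above 0.004 m), for 0.05 s.
At the end, for the whole second after the job is handed in: The cartridge lies flat in the channel within 4 mm of the reader block, at rest; all four keys are up (within 1.5 mm); vial, jar, bottle and slide box are within 10 mm of where they started (all of step 1 and linear speed of cartridge below 0.02 m/s and value of joint each of start_key, round_key_a, round_key_b, square_key below 0.0015 m and distance of each of vial, jar, bottle, slide_box from where it was at the start of the episode below 0.01 m); the robot touches nothing.
It fails at once if a key other than the start key is pressed (more than 2.5 mm) (value of joint any of round_key_a, round_key_b, square_key above 0.0025 m).
It fails at once if the cartridge is lifted (more than 8 mm) or tipped (more than 0.2 rad) (z of cartridge in the frame of analyser above 0.053 m or angle between cartridge's own z axis and vertical above 0.2 rad).
It fails at once if the cartridge (more than 45 N) or the start key (more than 30 N) is pushed hard (contact force between any of the fingers, the arm and cartridge above 45 N or contact force between the fingers and start_key_base above 30 N).
It fails at once if the vial, jar, bottle or slide box is disturbed (moved more than 10 mm) (distance of any of vial, jar, bottle, slide_box from where it was at the start of the episode above 0.01 m).
It also fails if it takes over 48 s, if anything falls off the work surface, if the arm or the gripper's body presses on something with over 40 N, if the wrist force passes 120 N, or if a joint passes its speed limit or range.

ROBOT

A 6-joint arm with a two-finger parallel gripper is mounted at the origin on the work surface. World frame = base frame: x ahead of the robot, y to its left, z up, the work surface at z = 0. Lengths are in m, angles in rad, forces in N, time in s.
With the tool pointing down it reaches from about 0.375 to 0.975 m from the base axis. Payload 3.8 kg.
Tool frame: the origin (TCP) lies at the very end of the fingers, on their centre line; the grasp point (between the pads) lies 19 mm behind it; z points along the fingers, y is the line along which they close (so a half turn about z gives the same grasp; the last joint's range is limited). The gripper opens to 85 mm and grips with 20 to 120 N. Pads are 22 mm wide; open, the fingers measure 114 mm over their backs; the gripper's body (76 mm by 85 mm) begins 54 mm behind the grasp point. The pads swing forward as they close: fully open they stand 13 mm farther back than shut.
Start: joints at [-1.158, 0.264, 1.604, -0, 1.274, -0.037], TCP at [0.293, -0.608, 0.231] pointing down, gripper open.
Joint ranges: [-2.63, 2.63], [-0.94, 2.18], [0.31, 2.57], [-1.31, 4.45], [0, 2.66], [-2.55, 2.55]. Speed limits (rad/s): [2.57, 2.57, 3.14, 3.14, 3.14, 3.14].

INTERFACE

Orientations are given as a rotation vector (axis times angle).
In Python, from workcell import bot, vision gives the robot as it stands. The module is installed in compiled form; this text tells all that it offers.
- The arm moves only by the tool play_rows, never from a script. Its argument "moves" is a list that holds one entry, the list of rows, each a list of 7 numbers: the turn, a rotation vector about the tool's x, y, z as a fraction of full scale, then the shift along the tool's x, y, z as a fraction of full scale, then the finger opening in mm, from 0 to 85.4. In form: [[[ax, ay, az, x, y, z, jaw], ...]]. A call has 1 to 5 rows; each row shifts and turns the commanded pose from where the row before left it, along the tool's axes as they then stand; what a row does not reach is not made up. Full scale, the value 1, is 0.1 m for a shift and 0.5 rad for a turn. A row lasts 1/12 s, in which the tool goes at most 41.7 mm and 7.16 degrees, less where a joint would pass 70% of its speed; a pose out of reach is approached as far as the arm can. A call with a number of a shift or a turn outside -1 to 1 is refused whole. A call with a gripper value outside its range is refused whole. The fingers move at their own pace and stop on an object; "newtons" is the grip in N (left out, the last holds). Time passes only in rows, so rows that do not move let the fingers close. It gives the time, the measured TCP pose, the force, the opening and the grip force at its end, in the units of the state.
- bot.read_state(): the state, without advancing time (a new reading comes with each control period).
- vision.read_camera(name): name is "scene" or "top"; returns a dict with "image" (384x512x3 uint8, red, green, blue), "depth" (384x512 float32, m along the optical axis (not along the pixel's ray), 0 where there is no reading), "K" (3x3 intrinsics, pixels), "R" (3x3) and "t" (3): a world point X has camera coordinates R X + t. Camera axes: x right, y down, z forward; pixel columns grow to the right and rows downward; lengths in m; the calibration is good to about 2 mm. A picture is of the moment at which its call begins.
- bot.finish_job(): hands the job in; it is judged then, once.
The state is a dict: "time": time; "q": joint angles; "joint_vel": joint speeds; "joint_torque": joint torques, N m; "tool_pos": TCP position; "tcp_rot": TCP orientation; "wrist_force": force on the tool from outside, world axes, zero at the start; "torque": the same for the moment, N m; "width": opening from 0.0 (shut) to 1.0 (fully open); "grip_force": force on a finger pad.
Only numpy, scipy, OpenCV 4.12 (cv2) and the standard library are available. Lean on these libraries where they do the work, as an engineer would, in place of code of your own. Each camera call takes 0.05 s, during which the arm holds its last target. There are 200 camera calls.

## Working session

There is one attempt and no reset: what is moved stays moved. The work goes in short steps, Python scripts to look and compute and a tool call to move; the robot and the scene stay as the last step left them, time stands still between calls to the robot, and variables do not carry over. Pictures are saved under pics/ and viewed, at most 10 in all, crops included, and the job is handed in when it is done.

Besides the shell and the picture viewer there is one more tool, called after ">>>" as name(argument=value, ...), one argument or row to a line, values as JSON. play_rows: Moves the arm, as the interface text tells. Its arguments: {"type":"object","properties":{"moves":{"type":"array","items":{"type":"array","items":{"type":"array","items":{"type":"number"}}}},"newtons":{"type":"number"}},"required":["moves"]}

```bash
mkdir -p pics; cat > h.py <<'E'
import numpy as np, cv2
from workcell import bot, vision
def cloud(c):
    d=c["depth"];v,u=np.indices(d.shape);K=c["K"]
    X=np.stack([(u-K[0,2])/K[0,0]*d,(v-K[1,2])/K[1,1]*d,d],-1)
    return (X-c["t"])@c["R"]
def onplane(c,uv,z):
    uv=np.atleast_2d(uv).astype(float);K=c["K"];R=c["R"];o=-R.T@c["t"]
    r=np.c_[(uv[:,0]-K[0,2])/K[0,0],(uv[:,1]-K[1,2])/K[1,1],np.ones(len(uv))]@R
    return o+r*((z-o[2])/r[:,2])[:,None]
E
python3 - <<'E'
from h import *
for n in("top","scene"):
    c=vision.read_camera(n);np.savez(n+".npz",**c)
    im=cv2.cvtColor(c["image"],cv2.COLOR_RGB2BGR)
    cv2.imwrite(f"pics/{n}.png",im)
    print(n,-c["R"].T@c["t"],c["K"][0,0])
s=bot.read_state();print(s)
E
```

```text
top [0.51735789 0.0211047  0.90961957] 367.78397225772795
scene [ 1.05701446 -0.23127058  0.74243408] 389.9488004213121
{'time': 0.1, 'q': array([-1.15791280e+00,  2.64660184e-01,  1.60521639e+00,  3.36013228e-05,
        1.27372600e+00, -3.68711215e-02]), 'joint_vel': array([-0.00064471, -0.00082581, -0.00142618,  0.00118622,  0.00028848,
       -0.00080508]), 'joint_torque': array([-4.53797588e-05, -5.16709363e+01, -3.68589735e+01, -4.15067609e-05,
        6.27748886e-03,  2.37593945e-06]), 'tool_pos': array([ 0.29321506, -0.60725976,  0.23010979]), 'tcp_rot': array([-3.06056473e+00, -7.00076885e-01,  5.40173452e-04]), 'wrist_force': array([0.86132219, 0.35937063, 0.13798793]), 'torque': array([-0.00392266,  0.03737915, -0.01667516]), 'grip_force': 0.0, 'width': 0.997982728777589}
```

View pics/top.png

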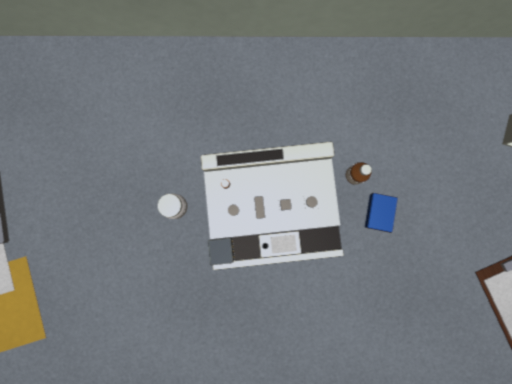

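View pics/scene.png

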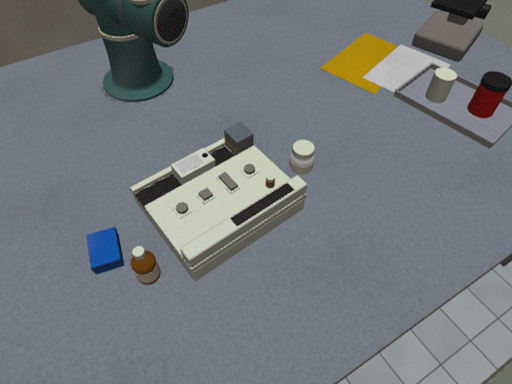

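The top view shows four keys in a row: round (233,210), start bar (259,207), square (286,204) and round (311,202). The cartridge is at (280,244), the reader block at (221,250) and the vial at (225,184). The scene view agrees.

```bash
python3 - <<'E'
from h import *
c=dict(np.load("top.npz"));im=c["image"];g=cv2.cvtColor(im,cv2.COLOR_RGB2GRAY)
P=cloud(c)
dark=(g<150).astype(np.uint8)
n,l,s,ce=cv2.connectedComponentsWithStats(dark)
K=[]
for i in range(1,n):
    if 40<s[i,4]<500 and 215<ce[i][0]<330 and 190<ce[i][1]<220:
        p=onplane(c,ce[i],.072)[0];K.append(p);print(ce[i],s[i],p)
K=np.array(sorted(K,key=lambda p:p[1])) # -y to +y
f=np.polyfit([-90,-30,30,90],K[:,:2],1);d=f[0]*1000;print("y axis",d,"yaw",np.arctan2(-d[0],d[1]),"centre",f[1])
yaw=np.arctan2(-d[0],d[1]);R=np.array([[np.cos(yaw),-np.sin(yaw)],[np.sin(yaw),np.cos(yaw)]])
# depth in analyser frame: cartridge top / reader / lip
q=(P[...,:2]-f[1])@R
z=P[...,2]
ok=c["depth"]>0
for nm,m in(("cart",(abs(z-.081)<.007)&(abs(q[...,0]+.0875)<.03)&(q[...,1]<.05)),("reader",(abs(z-.1)<.006)&(q[...,0]<-.04)&(q[...,0]>-.14)),("deck",(abs(z-.06)<.004)&(q[...,0]>-.08)&(abs(q[...,1])<.16)),("hump",(abs(z-.095)<.006)&(q[...,0]>.07)&(abs(q[...,1])<.17))):
    a=q[m&ok&(abs(q[...,1])<.2)];print(nm,len(a),np.percentile(a,[1,50,99],axis=0).round(4).tolist(),np.median(z[m&ok]))
    r=cv2.minAreaRect((a*1000).astype(np.float32));print(r)
E
```

```text
[259.09302326 206.89534884] [254 196  11  22 172] [0.55107572 0.01082523 0.072     ]
[310.95402299 201.54022989] [306 197  11  10  87] [ 0.56332458 -0.10748028  0.072     ]
[285.03921569 204.23529412] [280 199  11  11 102] [ 0.55715262 -0.04828878  0.072     ]
[233.1025641  209.64102564] [229 205  10  10  78] [0.54481972 0.06989105 0.072     ]
y axis [-0.10265247  0.98537999] yaw 0.10380109867765816 centre [ 0.55409316 -0.0187632 ]
cart 911 [[-0.1113, -0.0511], [-0.0867, -0.0068], [-0.0623, 0.0368]] 0.08222349689927005
((-86.9048080444336, -7.2011871337890625), (89.59307861328125, 49.917076110839844), 89.99910736083984)
reader 585 [[-0.1143, 0.0994], [-0.0875, 0.1235], [-0.0607, 0.1483]] 0.10075462510570304
((-87.51799011230469, 123.91727447509766), (54.80394744873047, 50.16254806518555), 0.201371967792511)
deck 7913 [[-0.0586, -0.1482], [0.0212, -0.0024], [0.0943, 0.1464]] 0.060915174202644126
((15.175483703613281, -0.8736724853515625), (161.6039581298828, 300.7127685546875), 0.2762366533279419)
hump 2055 [[0.0951, -0.146], [0.1116, -0.0001], [0.1295, 0.1455]] 0.09614417955542567
((112.5926513671875, -0.7308502197265625), (35.71788787841797, 300.23291015625), 0.0962669849395752)
```

>>> play_rows(
  moves=[
    [[0,0,-0.245,0,0,0,0],[0,0,-0.245,0,0,0,0],[0,0,-0.245,0,0,0,0],[0,0,-0.245,0,0,0,0],[0,0,-0.245,0,0,0,0]],
  ],
  newtons=20,
)

```text
time: 0.52
tool_pos: [0.2933, -0.6074, 0.2305]
tcp_rot: [-2.703, -1.599, -0.0]
wrist_force: [0.4, 0.2, 0.2]
width: 0.299
grip_force: 0.0
```

>>> play_rows(
  moves=[
    [[0,0,-0.245,0,0,0,0],[0,0,-0.245,0,0,0,0],[0,0,-0.245,0,0,0,0],[0,0,-0.245,0,0,0,0],[0,0,-0.245,0,0,0,0]],
  ],
)

```text
time: 0.93
tool_pos: [0.2933, -0.6075, 0.2305]
tcp_rot: [-2.095, -2.339, -0.001]
wrist_force: [0.2, 0.1, 0.0]
width: -0.0
grip_force: 0.0
```

```bash
cat >> h.py <<'E'
from scipy.spatial.transform import Rotation as Ro
C=np.array([.5541,-.0190,0]);YAW=.1038
A=Ro.from_rotvec([0,0,YAW])
def rep():
    s=bot.read_state();T=Ro.from_rotvec(s["tcp_rot"])
    want=Ro.from_matrix(A.as_matrix()@np.array([[0,1,0],[1,0,0],[0,0,-1]]).astype(float))
    print("t",s["time"],"in analyser mm",(A.inv().apply(s["tool_pos"]-C)*1000).round(1),"F",A.inv().apply(s["wrist_force"]).round(2),"w",s["width"])
    print("turn err(tool, fs)",((T.inv()*want).as_rotvec()/.5).round(4))
    for n,p in(("above tail",[-.0875,-.085,.13]),("above key",[0,-.030+.06,.11])):
        print(n,"tool shift fs",(T.inv().apply(A.apply(p)+C-s["tool_pos"])/.1).round(3))
E
python3 -c "from h import *;rep()"
```

```text
t 0.9333 in analyser mm [-320.3 -558.3  230.5] F [0.18 0.05 0.04] w -0.0004737997582666392
turn err(tool, fs) [-0.0008 -0.0026  0.0126]
above tail tool shift fs [4.717 2.358 1.01 ]
above key tool shift fs [5.861 3.241 1.211]
```

>>> play_rows(
  moves=[
    [[0,0,0.012,0.315,0.157,0,0],[0,0,0,0.315,0.157,0,0],[0,0,0,0.315,0.157,0,0],[0,0,0,0.315,0.157,0,0],[0,0,0,0.315,0.157,0,0]],
  ],
)

```text
time: 1.35
tool_pos: [0.356, -0.4416, 0.2306]
tcp_rot: [-2.11, -2.326, -0.001]
wrist_force: [0.1, -0.5, 0.5]
width: -0.0
grip_force: 0.0
```

>>> play_rows(
  moves=[
    [[0,0,0,0.315,0.157,0,0],[0,0,0,0.315,0.157,0,0],[0,0,0,0.315,0.157,0,0],[0,0,0,0.315,0.157,0,0],[0,0,0,0.315,0.157,0,0]],
  ],
)

```text
time: 1.77
tool_pos: [0.4187, -0.2771, 0.2309]
tcp_rot: [-2.11, -2.327, -0.0]
wrist_force: [-0.1, 0.2, -0.0]
width: -0.002
grip_force: 0.0
```

>>> play_rows(
  moves=[
    [[0,0,0,0.315,0.157,0,0],[0,0,0,0.315,0.157,0,0],[0,0,0,0.315,0.157,0,0],[0,0,0,0.315,0.157,0,0],[0,0,0,0,0,0,0]],
  ],
)

```text
time: 2.18
tool_pos: [0.47, -0.1422, 0.2309]
tcp_rot: [-2.103, -2.331, -0.004]
wrist_force: [0.1, -0.1, 0.8]
width: 0.001
grip_force: 0.0
```

```bash
python3 -c "from h import *;rep()"
```

```text
t 2.1833 in analyser mm [ -96.4 -113.8  230.9] F [ 0.05 -0.13  0.78] w 0.0011710218985140717
turn err(tool, fs) [ 0.0014 -0.0063 -0.002 ]
above tail tool shift fs [0.285 0.088 1.01 ]
above key tool shift fs [1.435 0.962 1.214]
```

>>> play_rows(
  moves=[
    [[0,0,0,0.28,0.088,0,0],[0,0,0,0,0,0.33,0],[0,0,0,0,0,0.33,0],[0,0,0,0,0,0.33,0],[0,0,0,0,0,0,0]],
  ],
)

```text
time: 2.6
tool_pos: [0.469, -0.1171, 0.1253]
tcp_rot: [-2.101, -2.319, 0.009]
wrist_force: [-2.4, 1.1, -1.1]
width: 0.0
grip_force: 0.0
```

```bash
python3 -c "from h import *;rep()"
```

```text
t 2.6 in analyser mm [-94.8 -88.8 125.3] F [-2.24  1.3  -1.1 ] w 0.00043096937542428624
turn err(tool, fs) [-0.0248 -0.0098 -0.0108]
above tail tool shift fs [ 0.039  0.072 -0.048]
above key tool shift fs [1.192 0.943 0.147]
```

>>> play_rows(
  moves=[
    [[0,0,0,0,0,0,0],[0,0,0,0,0,0,0],[0,0,0,0,0,0,0]],
  ],
)

```text
time: 2.85
tool_pos: [0.4767, -0.1196, 0.1348]
tcp_rot: [2.108, 2.324, 0.003]
wrist_force: [-0.6, 0.2, 0.5]
width: -0.001
grip_force: 0.0
```

```bash
python3 -c "from h import *;rep()"
```

```text
t 2.85 in analyser mm [-87.4 -92.  134.8] F [-0.54  0.3   0.46] w -0.0009581840369210574
turn err(tool, fs) [ 0.0076  0.0034 -0.0124]
above tail tool shift fs [ 0.07  -0.002  0.048]
above key tool shift fs [1.226 0.865 0.249]
```

>>> play_rows(
  moves=[
    [[0,0,-0.012,0,0,0.15,0],[0,0,0,0,0,0.15,0],[0,0,0,0,0,0.15,0],[0,0,0,0,0,0.12,0],[0,0,0,0,0,0.07,0]],
  ],
)

```text
time: 3.27
tool_pos: [0.476, -0.1192, 0.0692]
tcp_rot: [2.102, 2.332, 0.001]
wrist_force: [0.2, -0.8, -0.9]
width: 0.002
grip_force: 0.0
```

>>> play_rows(
  moves=[
    [[0,0,0,0,0,0.03,0],[0,0,0,0,0,0.03,0],[0,0,0,0,0,0,0],[0,0,0,0,0,0,0],[0,0,0,0,0,0,0]],
  ],
)

```text
time: 3.68
tool_pos: [0.4756, -0.1189, 0.0632]
tcp_rot: [2.102, 2.333, 0.001]
wrist_force: [0.3, 0.8, -0.5]
width: -0.001
grip_force: 0.0
```

```bash
python3 -c "from h import *;rep()"
```

```text
t 3.6833 in analyser mm [-88.4 -91.2  63.2] F [ 0.38  0.8  -0.5 ] w -0.0012651789516410457
turn err(tool, fs) [0.0029 0.0012 0.0004]
above tail tool shift fs [ 0.062  0.01  -0.668]
above key tool shift fs [ 1.212  0.885 -0.468]
```

>>> play_rows(
  moves=[
    [[0,0,0,0.05,0,0.02,0],[0,0,0,0.05,0.01,0,0],[0,0,0,0.05,0,0,0],[0,0,0,0.05,0,0,0],[0,0,0,0.04,0,0,0]],
  ],
)

```text
time: 4.1
tool_pos: [0.4732, -0.0939, 0.0603]
tcp_rot: [-2.102, -2.334, 0.0]
wrist_force: [0.8, -1.0, -0.2]
width: 0.004
grip_force: 0.0
```

>>> play_rows(
  moves=[
    [[0,0,0,0.04,0,0,0],[0,0,0,0.04,0,0,0],[0,0,0,0.04,0,0,0],[0,0,0,0.04,0,0,0],[0,0,0,0.04,0,0,0]],
  ],
)

```text
time: 4.52
tool_pos: [0.4713, -0.0745, 0.0603]
tcp_rot: [2.103, 2.334, -0.0]
wrist_force: [0.3, -1.1, -1.1]
width: -0.006
grip_force: 0.4
```

```bash
python3 -c "from h import *;rep()"
```

```text
t 4.5167 in analyser mm [-88.1 -46.6  60.3] F [ 0.14 -1.09 -1.06] w -0.005902036320346384
turn err(tool, fs) [-0.      0.0001  0.0004]
above tail tool shift fs [-0.384  0.006 -0.697]
above key tool shift fs [ 0.766  0.881 -0.497]
```

>>> play_rows(
  moves=[
    [[0,0,0,0.04,0,0,0],[0,0,0,0.04,0,0,0],[0,0,0,0.04,0,0,0],[0,0,0,0.04,0,0,0],[0,0,0,0.04,0,0,0]],
  ],
)

```text
time: 4.93
tool_pos: [0.4692, -0.0545, 0.0603]
tcp_rot: [2.103, 2.334, 0.0]
wrist_force: [-0.2, -0.6, 0.1]
width: 0.0
grip_force: 0.4
```

>>> play_rows(
  moves=[
    [[0,0,0,0.04,0,0,0],[0,0,0,0.03,0,0,0],[0,0,0,0.03,0,0,0],[0,0,0,0.03,0,0,0],[0,0,0,0.02,0,0,0]],
  ],
)

```text
time: 5.35
tool_pos: [0.4676, -0.0397, 0.0603]
tcp_rot: [-2.103, -2.334, 0.0]
wrist_force: [0.2, -1.2, -1.0]
width: 0.002
grip_force: 0.4
```

```bash
python3 -c "
from h import *
rep()
c=vision.read_camera('top');P=cloud(c);q=(P-C)@A.as_matrix();m=(abs(P[...,2]-.0815)<.007)&(abs(q[...,0]+.0875)<.03)&(abs(q[...,1])<.12)&(c['image'].min(-1)>100)
print(m.sum(),cv2.minAreaRect((q[m][:,:2]*1000).astype(np.float32)))
cv2.imwrite('pics/a.png',cv2.resize(c['image'][130:290,180:380,::-1],None,fx=4,fy=3.75/1*1))"
```

```text
t 5.35 in analyser mm [-88.1 -11.6  60.3] F [ 0.05 -1.24 -0.96] w 0.0022087504129667886
turn err(tool, fs) [-0.0001 -0.      0.0007]
above tail tool shift fs [-0.734  0.006 -0.697]
above key tool shift fs [ 0.416  0.882 -0.497]
312 ((-86.44345092773438, 77.21975708007812), (55.65516662597656, 50.12287902832031), 87.07771301269531)
```

View pics/a.png

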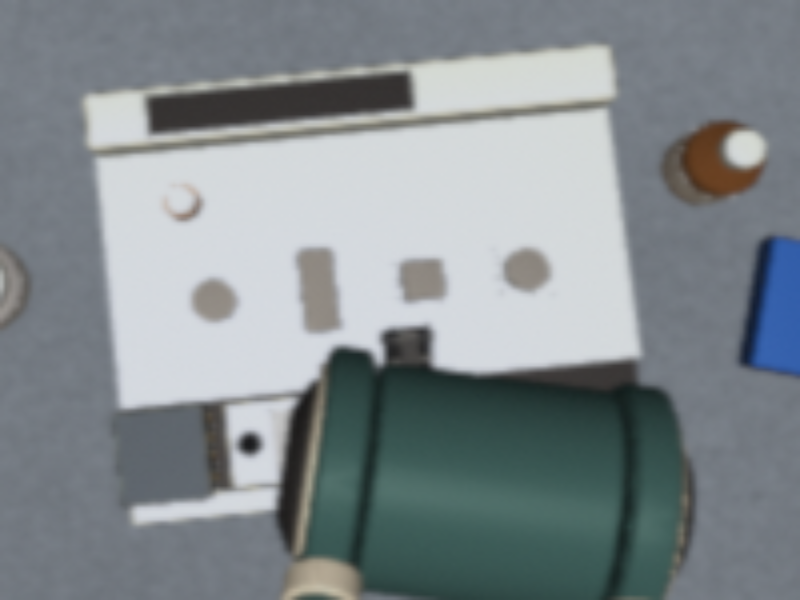

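The picture shows a gap of about 20 px (roughly 10 mm) between the reader block (edge at x≈208) and the cartridge (edge at x≈228). I'll continue slowly.

>>> play_rows(
  moves=[
    [[0,0,0,0.02,0,0,0],[0,0,0,0.02,0,0,0],[0,0,0,0.02,0,0,0],[0,0,0,0.01,0,0,0],[0,0,0,0.01,0,0,0]],
  ],
)

```text
time: 5.82
tool_pos: [0.4669, -0.0319, 0.0603]
tcp_rot: [2.103, 2.334, -0.0]
wrist_force: [0.5, -0.8, -0.0]
width: 0.001
grip_force: 0.4
```

>>> play_rows(
  moves=[
    [[0,0,0,0.01,0,0,0],[0,0,0,0.005,0,0,0],[0,0,0,0,0,0,0]],
  ],
)

```text
time: 6.07
tool_pos: [0.4667, -0.0304, 0.0603]
tcp_rot: [-2.103, -2.334, -0.0]
wrist_force: [0.6, -0.3, -0.8]
width: 0.001
grip_force: 0.1
```

```bash
cat > m.py <<'E'
from h import *
rep()
c=vision.read_camera('top');P=cloud(c);q=(P-C)@A.as_matrix();m=(abs(P[...,2]-.0815)<.007)&(abs(q[...,0]+.0875)<.03)&(abs(q[...,1])<.12)&(c['image'].min(-1)>100)
print("cart +y end by ray",end=" ")
v,u=np.nonzero(m);e=(onplane(c,np.c_[u,v],.081)-C)@A.as_matrix();print(np.percentile(e[:,1],[95,99,100])*1000)
E
python3 m.py
```

```text
t 6.0667 in analyser mm [-88.1  -2.3  60.3] F [ 0.56 -0.34 -0.75] w 0.0012401531110479466
turn err(tool, fs) [ 0.0001 -0.0003  0.0004]
above tail tool shift fs [-0.827  0.006 -0.697]
above key tool shift fs [ 0.323  0.881 -0.497]
cart +y end by ray [ 98.13317133  99.67706876 103.88863889]
```

>>> play_rows(
  moves=[
    [[0,0,0,0.01,0,0,0],[0,0,0,0.005,0,0,0],[0,0,0,0,0,0,0]],
  ],
)

```text
time: 6.37
tool_pos: [0.4668, -0.0296, 0.0603]
tcp_rot: [2.102, 2.334, -0.001]
wrist_force: [0.2, -3.5, -0.5]
width: -0.001
grip_force: 2.0
```

>>> play_rows(
  moves=[
    [[0,0,0,0.01,0,0,0],[0,0,0,0,0,0,0],[0,0,0,0,0,0,0]],
  ],
)

```text
time: 6.62
tool_pos: [0.4668, -0.0295, 0.0604]
tcp_rot: [2.1, 2.333, -0.002]
wrist_force: [0.8, -8.2, -0.9]
width: 0.003
grip_force: 4.1
```

```bash
python3 m.py
```

```text
t 6.6167 in analyser mm [-87.9  -1.4  60.4] F [-0.07 -8.23 -0.89] w 0.002502338985938539
turn err(tool, fs) [0.0009 0.0056 0.0024]
above tail tool shift fs [-0.838  0.004 -0.693]
above key tool shift fs [ 0.312  0.88  -0.496]
cart +y end by ray [ 98.68849512  99.64011173 103.88863889]
```

It is seated: contact force has risen to 8 N with no further motion. Next I back off, rise and go over the key.

>>> play_rows(
  moves=[
    [[0,0,0,-0.05,0,0,0],[0,0,0,-0.1,0,0,0],[0,0,0,-0.05,0,0,0],[0,0,0,0,0,-0.15,0],[0,0,0,0,0,-0.2,0]],
  ],
)

```text
time: 7.08
tool_pos: [0.4664, -0.0481, 0.0936]
tcp_rot: [-2.101, -2.329, 0.004]
wrist_force: [0.6, 0.3, -0.3]
width: 0.003
grip_force: 0.0
```

>>> play_rows(
  moves=[
    [[0,0,0,0,0,-0.2,0],[0,0,0,0,0,-0.1,0],[0,0,0,0.1,0.2,0,0],[0,0,0,0.2,0.3,0,0],[0,0,0,0.15,0.25,0,0]],
  ],
)

```text
time: 7.5
tool_pos: [0.5396, 0.0051, 0.1257]
tcp_rot: [2.105, 2.332, 0.002]
wrist_force: [0.3, -0.7, -0.9]
width: 0.002
grip_force: 0.0
```

>>> play_rows(
  moves=[
    [[0,0,0,0.05,0.13,0,0],[0,0,0,0,0,0,0],[0,0,0,0,0,0,0],[0,0,0,0,0,0,0],[0,0,0,0,0,0,0]],
  ],
)

```text
time: 7.92
tool_pos: [0.5496, 0.0104, 0.1247]
tcp_rot: [-2.103, -2.332, 0.002]
wrist_force: [0.3, -0.3, 0.1]
width: 0.001
grip_force: 0.0
```

```bash
python3 m.py
```

```text
t 7.9167 in analyser mm [ -1.5  29.7 124.7] F [ 0.27 -0.35  0.1 ] w 0.0006230609002888649
turn err(tool, fs) [-0.0031 -0.0003 -0.0009]
above tail tool shift fs [-1.147 -0.86  -0.051]
above key tool shift fs [0.003 0.015 0.147]
cart +y end by ray [ 95.61604972  99.10811983 103.88863889]
```

```bash
python3 - <<'E'
from h import *
c=vision.read_camera('scene')
cv2.imwrite('pics/b.png',cv2.resize(c['image'][100:280,110:330,::-1],(792,592),interpolation=cv2.INTER_CUBIC))
E
```

```text
(no output)
```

View pics/b.png

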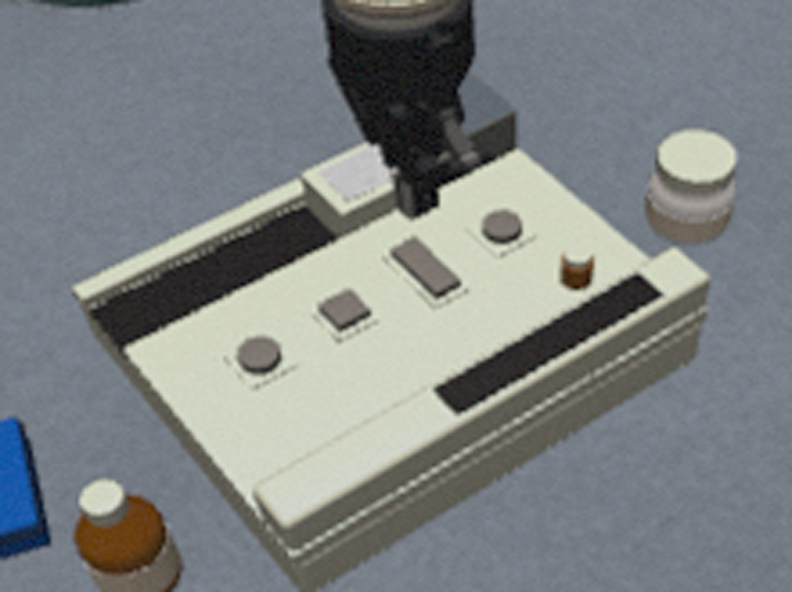

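>>> play_rows(
  moves=[
    [[0,0,0,0,0.015,0.12,0],[0,0,0,0,0,0.15,0],[0,0,0,0,0,0.12,0],[0,0,0,0,0,0.06,0],[0,0,0,0,0,0,0]],
  ],
)

```text
time: 8.43
tool_pos: [0.5502, 0.011, 0.0777]
tcp_rot: [-2.101, -2.331, 0.005]
wrist_force: [-1.0, -1.0, 1.0]
width: 0.0
grip_force: 0.0
```

>>> play_rows(
  moves=[
    [[0,0,0,0,0,0,0],[0,0,0,0,0,0,0]],
  ],
)

```text
time: 8.6
tool_pos: [0.5527, 0.0111, 0.0806]
tcp_rot: [2.103, 2.334, 0.001]
wrist_force: [1.1, 0.6, 0.2]
width: 0.004
grip_force: 0.0
```

The picture shows the cartridge tail at (340,215), and the fingers clear of the keys over the bar at (425,265). Now I press slowly.

>>> play_rows(
  moves=[
    [[0,0,0,0,0,0.03,0],[0,0,0,0,0,0.03,0],[0,0,0,0,0,0.02,0],[0,0,0,0,0,0.02,0],[0,0,0,0,0,0,0]],
  ],
)

```text
time: 9.02
tool_pos: [0.5526, 0.0111, 0.0704]
tcp_rot: [2.103, 2.334, 0.001]
wrist_force: [-0.9, 0.3, 3.0]
width: 0.001
grip_force: 1.3
```

>>> play_rows(
  moves=[
    [[0,0,0,0,0,0.01,0],[0,0,0,0,0,0.01,0],[0,0,0,0,0,0.01,0],[0,0,0,0,0,0,0],[0,0,0,0,0,0,0]],
  ],
)

```text
time: 9.43
tool_pos: [0.5526, 0.0111, 0.0675]
tcp_rot: [2.103, 2.334, 0.001]
wrist_force: [-1.2, -0.4, 5.1]
width: 0.001
grip_force: 2.0
```

>>> play_rows(
  moves=[
    [[0,0,0,0,0,0.01,0],[0,0,0,0,0,0.005,0],[0,0,0,0,0,0,0],[0,0,0,0,0,0,0]],
  ],
)

```text
time: 9.77
tool_pos: [0.5526, 0.0111, 0.066]
tcp_rot: [2.103, 2.334, 0.0]
wrist_force: [-0.6, 0.5, 4.8]
width: -0.0
grip_force: 2.6
```

>>> play_rows(
  moves=[
    [[0,0,0,0,0,0.01,0],[0,0,0,0,0,0,0],[0,0,0,0,0,0,0]],
  ],
)

```text
time: 10.02
tool_pos: [0.5526, 0.0111, 0.066]
tcp_rot: [2.103, 2.334, 0.0]
wrist_force: [-3.4, 0.9, 10.8]
width: 0.001
grip_force: 5.5
```

Bottomed out: z stays at 0.066 while force rises to 11 N. Now I release and retreat clear.

>>> play_rows(
  moves=[
    [[0,0,0,0,0,-0.05,0],[0,0,0,0,0,-0.1,0],[0,0,0,0,0,-0.2,0],[0,0,0,0,0,-0.3,0],[0,0,0,0,0,-0.3,0]],
  ],
)

```text
time: 10.43
tool_pos: [0.5506, 0.0111, 0.1592]
tcp_rot: [-2.101, -2.332, 0.004]
wrist_force: [0.6, 0.4, -0.4]
width: 0.004
grip_force: 0.0
```

>>> play_rows(
  moves=[
    [[0,0,0,0,0,-0.3,0],[0,0,0,-0.3,0,0,0],[0,0,0,-0.3,0,0,0],[0,0,0,-0.3,0,0,0],[0,0,0,-0.3,0,0,0]],
  ],
)

```text
time: 10.85
tool_pos: [0.5645, -0.1092, 0.19]
tcp_rot: [-2.102, -2.335, 0.0]
wrist_force: [0.6, 0.5, -0.3]
width: -0.0
grip_force: 0.0
```

>>> play_rows(
  moves=[
    [[0,0,0,-0.3,0,0,0],[0,0,0,-0.3,0,0,0],[0,0,0,-0.2,0,0,0],[0,0,0,0,0,0,0],[0,0,0,0,0,0,0]],
  ],
)

```text
time: 11.27
tool_pos: [0.5726, -0.1887, 0.1892]
tcp_rot: [-2.105, -2.33, 0.0]
wrist_force: [-0.4, 0.8, -0.1]
width: 0.001
grip_force: 0.0
```

```bash
python3 - <<'E'
from h import *
c=vision.read_camera('top');P=cloud(c);q=(P-C)@A.as_matrix()
m=(abs(P[...,2]-.081)<.006)&(abs(q[...,0]+.0875)<.024)&(q[...,1]<.098)&(q[...,1]>-.1)&(c['image'].min(-1)>100)
print(m.sum(),np.percentile(q[m][:,1],[1,50,99]))
cv2.imwrite('pics/c.png',cv2.resize(c['image'][130:280,150:410,::-1],(780,450),interpolation=cv2.INTER_CUBIC))
E
```

```text
845 [0.01022363 0.05269173 0.0971004 ]
```

View pics/c.png

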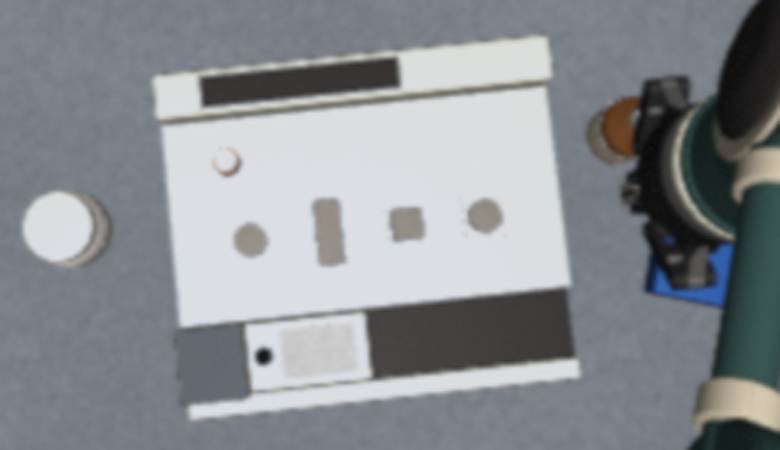

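The cartridge touches the reader block (edge at about (247,360)), the keys are up, the vial and jar look unmoved and the gripper hangs clear at z = 0.19 m. Handing in.

```bash
python3 -c "from workcell import bot;print(bot.finish_job())"
```

```text
the job is handed in; nothing more can be done
None
```

I pushed the cartridge home against the reader block, pressed the start key fully down and let it come back up, and handed the job in at about 11 s; no verdict came back.

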